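Index the record and hold the washer hood half open

ROBOT

A 6-joint arm with a two-finger parallel gripper is mounted at the origin on the work surface. World frame = base frame: x ahead of the robot, y to its left, z up, the work surface at z = 0. Lengths are in m, angles in rad, forces in N, time in s.
With the tool pointing down it reaches from about 0.375 to 0.975 m from the base axis. Payload 3.8 kg.
Tool frame: the origin (TCP) lies between the finger pads; the fingertips stand 14 mm ahead of it and the grasp point (between the pads) lies 5 mm behind it (ctrl.tips_ahead is the distance from the TCP to the fingertips, in m); z points along the fingers, y is the direction in which the jaws open and shut (so a half turn about z gives the same grasp; the last joint's range is limited). The gripper opens to 85 mm and grips with 20 to 120 N. Pads are 22 mm wide; open, the fingers measure 114 mm over their backs; the gripper's body (76 mm by 85 mm) begins 54 mm behind the grasp point. The pads swing forward as they close: fully open they stand 13 mm farther back than shut.
Start: joints at [1.181, 0.264, 1.604, -0, 1.274, -0.037], TCP at [0.233, 0.633, 0.245] pointing down, gripper open.
Joint ranges: [-2.63, 2.63], [-0.94, 2.18], [0.31, 2.57], [-1.31, 4.45], [0, 2.66], [-2.55, 2.55]. Speed limits (rad/s): [2.57, 2.57, 3.14, 3.14, 3.14, 3.14].

INTERFACE

Orientations are given as a unit quaternion [w, x, y, z].
In Python, from cell import ctrl gives the robot as it stands.
- The arm moves only by the tool apply_moves, never from a script. Its argument "rows" is a list of rows, each a list of 7 numbers: the opening, from -1 (shut) to 1 (fully open), then the shift along the world's x, y, z normalised to -1 to 1, where 1 is 25 mm, then the turn, a rotation vector about the world's x, y, z normalised to -1 to 1, where 1 is 0.12 rad. In form: [[jaw, dx, dy, dz, rx, ry, rz], ...]. A call has exactly 5 rows; each row shifts and turns the commanded pose from where the row before left it; what a row does not reach is not made up. A row lasts 1/8 s, in which the tool goes at most 62.5 mm and 10.7 degrees, less where a joint would pass 70% of its speed; a pose out of reach is approached as far as the arm can. A call with a number of a shift or a turn outside -1 to 1 is refused whole. A call with a gripper value outside its range is refused whole. The fingers move at their own pace and stop on an object; "squeeze" is the grip in N (left out, the last holds). Time passes only in rows, so rows that do not move let the fingers close, or fill a call up. It gives the time, the measured TCP pose, the force and the opening at its end, in the units of the state.
- ctrl.get_state(): the state, without advancing time (a new reading comes with each control period).
- ctrl.get_image(name): name is "side" or "top"; returns (picture, depth): 420x560x3 uint8, red, green, blue; 420x560 float32, m along the optical axis (not along the pixel's ray), 0 where there is no reading.
- ctrl.camera_model(name): a dict with "fx", "fy", "cx", "cy" (pixels), "pose" (4x4, takes a point from camera to world coordinates). Camera axes: x right, y down, z forward; pixel columns grow to the right and rows downward; lengths in m; the calibration is good to about 2 mm. A picture is of the moment at which its call begins. camera_model takes no time and is no camera call.
- ctrl.hand_in(): hands the job in, once; it reports no verdict.
The state is a dict: "t": time; "joint_positions": joint angles; "qvel": joint speeds; "joint_torque": joint torques, N m; "tcp_pos": TCP position; "ee_rot": TCP orientation; "contact_force": force on the tool from outside, world axes, zero at the start; "moment": the same for the moment, N m; "finger_gap": finger opening in m.
Only numpy, scipy, OpenCV 4.12 (cv2) and the standard library are available. Lean on these libraries where they do the work, as an engineer would, in place of code of your own. Each camera call takes 0.05 s, during which the arm holds its last target.

TASK

A record in the hand-crank washer is to be inspected. Crank the handwheel clockwise (seen from above) until its upright knob lines up with the small index bar on the gearbox top, keeping the hood shut meanwhile. Then lift the hinged hood and hold it open at 45 degrees; it falls shut when let go, so finish still holding it there with the gripper, steady, with the knob still at the index bar and the loose things around the washer left where they are.

Things in the scene. Friction and masses are not known exactly. Their poses are not given: they have to be found in the camera images.
- washer: Record washer, a cream box 220 x 430 x 85 mm fixed to the table; origin on the table, 25 mm to the right of the middle of its length; +x points away from the robot side (to the hood's hinge), +y along its length to the gearbox (left) end, z up. Right part: tub 220 x 220 mm with the hood, left part: gearbox with the handwheel. It stands anywhere, turned up to 0.25 rad about vertical.
- wheel_axis (a point): Point on the handwheel's vertical axis at wheel height (100 mm above the table). The steel wheel is 106 mm across, its top face 103 mm above the table, the gearbox top at 85 mm.
- knob_center (a point): Centre (half-way up) of the wheel's only upright knob, a plain steel cylinder 22 mm across and 45 mm tall (107 to 152 mm above the table), 45 mm from the wheel's axis. The knob is a sleeve that spins freely on its pin, so it can be held in the gripper without turning the gripper while it is led round the circle.
- index (a point): Top of the small steel index bar, fixed on the gearbox top 73 mm from the wheel's axis on the left (+y of the washer) side: 10 x 30 mm, pointing at the axis, its top 101 mm above the table.
- crank (a joint): Handwheel angle in rad, growing clockwise seen from above, from a stop at 0 to a stop at 5.6. At 4.00 the knob is exactly in line with the index bar. It starts between 0.2 and 1.4. It turns with light friction (about 0.06 N m) and stays where it is left; the record platter under the hood turns with it.
- hood (a joint): Opening angle of the hood in rad: 0 shut (flat), 0.785 is 45 degrees, stop at 1.9. The hood is an aluminium panel 232 x 220 x 8 mm, about 0.45 kg, hinged along the tub's far (+x) rim; its front edge rises as it opens. No spring or stay: it falls shut when let go.
- hood_hinge (a point): Middle of the hood's hinge line, 89 mm above the table; the hinge line is level and runs along the washer's y axis.
- hood_bar (a point): Centre of the hood's bar handle: a round steel bar 14 mm thick and 110 mm long, parallel to the hinge line, on two 12 mm posts centred 50 mm either side of its middle, carried 40 mm (its centre) above the hood's top face; when shut it is 133 mm above the table, 190 mm towards the robot from the hinge line and 44 mm above it. It moves on a circle about the hinge line and may turn in the grip.
- weight: Bystander: pewter record weight, round, 60 mm across, 45 mm tall; origin under its centre. Stands to the left of the washer.
- brush: Bystander: small dark bakelite stylus brush 75 x 20 x 22 mm lying to the right of the washer; origin under its centre.
- driver_grip (a point): Bystander: middle of the handle of a jeweller's screwdriver, 130 mm long, lying to the left of the washer.
- lamp: Bystander: cream lamp base with a push-button, 110 mm across, 120 mm tall, fixed on the table to the right of the washer; origin under its centre.

How it is judged:
On the way, in this order (a step that is already met when the one before it is completed fails the run):
1. the knob is brought to the index bar (within 0.17 rad, 10 degrees) while the hood is shut (value of joint crank between 3.83 and 4.17 rad and value of joint hood below 0.08 rad), for 0.3 s.
2. the gripper holds the hood open at 45 degrees (within 8 degrees) (value of joint hood between 0.645 and 0.925 rad and contact force between the fingers and hood above 0.5 N), for 0.3 s.
At the end, for the whole second after the job is handed in: The gripper's fingers hold the hood still (under 0.05 rad/s, over 0.5 N of contact) at 45 degrees +-8; the handwheel's knob stands within 10 degrees of the index bar (joint 4.00 +-0.17 rad); weight, brush and screwdriver are within 20 mm of where they began (all of step 2 and velocity of joint hood between -0.05 and 0.05 rad/s and value of joint crank between 3.83 and 4.17 rad and distance of each of weight, brush, driver_grip from where it was at the start of the episode below 0.02 m); the arm keeps its last pose, push and grip.
It fails at once if a bystander is moved by more than 20 mm (distance of any of weight, brush, driver_grip from where it was at the start of the episode above 0.02 m).
It also fails if it takes over 51 s, if anything falls off the work surface, if the arm or the gripper's body presses on something with over 40 N, if the wrist force passes 120 N, or if a joint passes its speed limit or range.

## Working session

There is one attempt and no reset: what is moved stays moved. The work goes in short steps, Python scripts to look and compute and a tool call to move; the robot and the scene stay as the last step left them, time stands still between calls to the robot, and variables do not carry over. Pictures are saved under pics/ and viewed, and the job is handed in when it is done.

Besides the shell and the picture viewer there is one more tool, called after "Call:" as name(argument=value, ...) on one line, values as JSON. apply_moves: Moves the arm, as the interface text tells. Its arguments: {"type":"object","properties":{"rows":{"type":"array"},"squeeze":{"type":"number"}},"required":["rows"]}

```bash
ls; mkdir -p pics
cat > h.py <<'E'
import numpy as np, cv2
from cell import ctrl
def grab(n,f):
    p,d=ctrl.get_image(n); cv2.imwrite(f'pics/{f}.png',cv2.cvtColor(p,cv2.COLOR_RGB2BGR)); np.savez(f'pics/{f}.npz',p=p,d=d); return p,d
def world(n,u,v,d):
    m=ctrl.camera_model(n); c=np.array([(u-m['cx'])/m['fx']*d,(v-m['cy'])/m['fy']*d,d,1]); return (m['pose']@c)[:3]
def onplane(n,u,v,z):
    m=ctrl.camera_model(n); r=m['pose'][:3,:3]@np.array([(u-m['cx'])/m['fx'],(v-m['cy'])/m['fy'],1]); o=m['pose'][:3,3]; return o+r*(z-o[2])/r[2]
def proj(n,P):
    m=ctrl.camera_model(n); c=np.linalg.inv(m['pose'])@np.append(P,1); return np.array([m['fx']*c[0]/c[2]+m['cx'],m['fy']*c[1]/c[2]+m['cy']])
E
python3 - <<'E'
from h import *
for n in('top','side'):
    grab(n,n+'0'); m=ctrl.camera_model(n); print(n,m['fx'],m['cx'],m['cy'],m['pose'].round(3))
print(ctrl.get_state())
E
```

```text
pics
top 504.28637605844176 280.13855536681444 198.58640985744807 [[-0.01  -0.994  0.108  0.468]
 [-1.     0.012  0.021  0.006]
 [-0.023 -0.108 -0.994  1.138]
 [ 0.     0.     0.     1.   ]]
side 379.92740146160446 275.1083600166499 210.97927177391946 [[ 0.707 -0.453  0.543  0.105]
 [-0.707 -0.457  0.54  -0.468]
 [ 0.004 -0.765 -0.644  0.702]
 [ 0.     0.     0.     1.   ]]
{'t': 0.1, 'joint_positions': array([ 1.18111855e+00,  2.64698597e-01,  1.60526053e+00,  7.02772978e-06,
        1.27368546e+00, -3.69157743e-02]), 'qvel': array([-0.00067333, -0.00199961, -0.00317325, -0.0027143 ,  0.00074485,
       -0.00129847]), 'joint_torque': array([ 1.51896129e-03, -5.16700244e+01, -3.68596745e+01, -9.18831552e-05,
        6.22410531e-03, -4.85389921e-05]), 'tcp_pos': array([0.23297378, 0.63284135, 0.24406001]), 'ee_rot': array([-2.20461883e-04,  1.75468801e-01,  9.84484458e-01, -1.00200250e-03]), 'contact_force': array([0.50109625, 0.18947313, 0.0064072 ]), 'moment': array([0.02714841, 0.03284083, 0.00413167]), 'finger_gap': 0.08544659401918672}
```

View pics/top0.png

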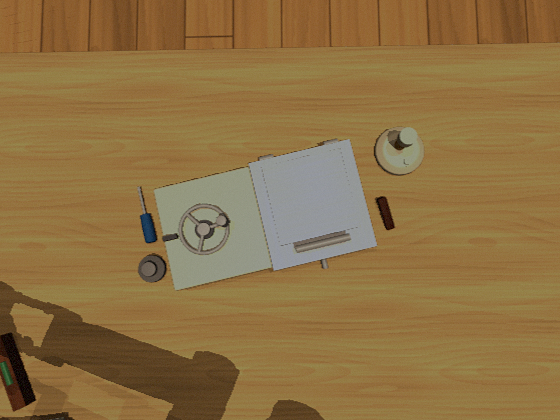

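View pics/side0.png

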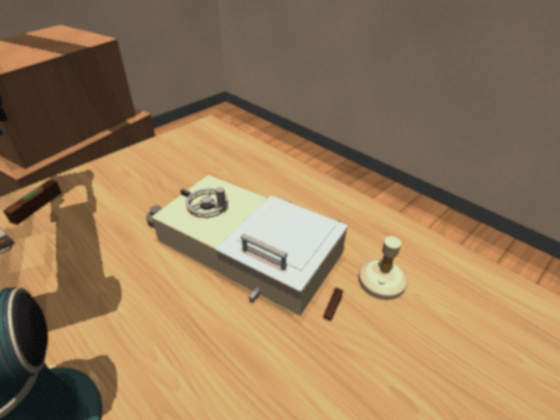

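The top view shows the wheel centre at about (204,229), the knob at (221,220), the index bar at (170,237) and the hood bar from (296,246) to (350,237). The weight is at (152,268), the driver at (147,225) and the brush at (385,213). Next I'll measure these precisely.

Run:
```python
from h import *
p=np.load('pics/top0.npz');d=p['d'];im=p['p']
H,W=d.shape
m=ctrl.camera_model('top')
u,v=np.meshgrid(np.arange(W),np.arange(H))
C=np.stack([(u-m['cx'])/m['fx']*d,(v-m['cy'])/m['fy']*d,d,np.ones_like(d)],-1)@m['pose'].T
Z=C[...,2]
roi=(u>120)&(u<440)&(v>115)&(v<300)&(d>0)
def blob(lo,hi,box,name):
    k=roi&(Z>lo)&(Z<hi)&(u>box[0])&(u<box[1])&(v>box[2])&(v<box[3])
    if k.sum()<5: print(name,'none');return
    pts=C[k][:,:3]; r=cv2.minAreaRect((pts[:,:2]*1000).astype(np.float32))
    print(name,k.sum(),pts.mean(0).round(4),'rect',np.round(r[0],1),np.round(r[1],1),round(r[2],1),'z',pts[:,2].min().round(3),pts[:,2].max().round(3))
    return k
blob(.07,.2,(140,390,120,300),'all')
blob(.08,.092,(150,245,170,295),'gearbox')
blob(.135,.2,(170,245,190,270),'knob')
blob(.095,.107,(178,235,200,260),'wheel')
blob(.092,.11,(155,178,225,245),'index')
blob(.118,.16,(280,365,220,265),'bar')
blob(.085,.105,(245,380,135,275),'hood')
blob(.02,.06,(135,168,252,285),'weight')
blob(.006,.04,(130,157,180,245),'driver')
blob(.01,.04,(372,400,190,235),'brush')
blob(.02,.16,(370,430,120,180),'lamp')
for f,b,s in(('top0',(140,240,160,300),6),('top0',(240,380,230,280),5)):
    c=cv2.imread(f'pics/{f}.png')[b[2]:b[3],b[0]:b[1]]; s=min(s,600//c.shape[0],800//c.shape[1]); cv2.imwrite(f'pics/crop_{b[0]}.png',cv2.resize(c,None,fx=s,fy=s,interpolation=cv2.INTER_CUBIC));print(s)
```

```text
all 22107 [0.5479 0.0604 0.091 ] rect [551.4  65.7] [239.9 430.5] 13.0 z 0.077 0.156
gearbox 7343 [0.5241 0.1891 0.0844] rect [522.5 178.6] [219.9 196.8] 12.7 z 0.08 0.092
knob 106 [0.5344 0.1431 0.1497] rect [534.9 143.7] [20.9 20.3] 46.3 z 0.135 0.156
wheel 869 [0.519  0.1893 0.1014] rect [520.3 186.3] [104.  103.4] 88.6 z 0.095 0.107
index 79 [0.5043 0.2571 0.0995] rect [504.4 257.6] [10.  29.6] 10.8 z 0.092 0.105
bar 396 [ 0.4891 -0.0561  0.1379] rect [489.1 -55.9] [ 14.  109.4] 12.9 z 0.129 0.144
hood 11941 [ 0.5703 -0.0307  0.093 ] rect [568.9  -9.8] [240.  275.5] 12.9 z 0.085 0.101
weight 538 [0.4389 0.3139 0.0314] rect [438.1 316.1] [57.4 57.4] 22.3 z 0.02 0.051
driver 415 [0.54   0.3283 0.0203] rect [560.2 335.7] [130.4  26.3] 14.9 z 0.006 0.03
brush 292 [ 0.558  -0.2033  0.0201] rect [ 556.7 -204.2] [73.8 21.1] 17.4 z 0.01 0.031
lamp 1662 [ 0.6925 -0.2348  0.045 ] rect [ 695.9 -238.2] [106.  102.4] 58.6 z 0.02 0.125
4
5
```

```bash
ls pics
```

```text
crop_140.png
crop_240.png
side0.npz
side0.png
top0.npz
top0.png
```

View pics/crop_140.png

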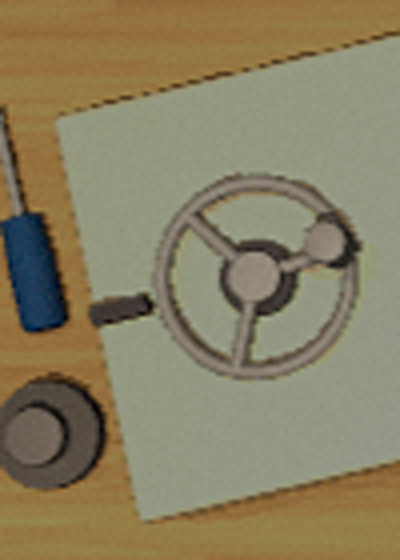

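Run:
```python
from h import *
p=np.load('pics/top0.npz');d=p['d']
for u,v in((204,229),(203,228),(206,230),(221,220),(222,218),(194,220),(323,241)): print(u,v,world('top',u,v,d[v,u]).round(4))
print(ctrl.tips_ahead)
a=.226;ey=np.array([-np.sin(a),np.cos(a)]);w=np.array([.5044,.2576])-.073*ey;print(w)
# side check of knob top
print(proj('side',[.5346,.1435,.152]),proj('side',[.489,-.056,.140]),proj('top',[.5346,.1435,.152]))
```

```text
204 229 [0.5198 0.1854 0.1052]
203 228 [0.5222 0.1886 0.099 ]
206 230 [0.5177 0.1812 0.1054]
221 220 [0.5347 0.1438 0.1526]
222 218 [0.5386 0.1419 0.1527]
194 220 [0.5386 0.2063 0.1045]
323 241 [ 0.4919 -0.056   0.1389]
0.014
[0.52075792 0.18645635]
[221.08735661 188.82377207] [264.71785236 243.3975676 ] [221.20487676 220.06006102]
```

Call:
apply_moves(rows=[[1,0.6,-0.98,0,0,0,-0.41],[1,0.6,-0.98,0,0,0,-0.41],[1,0.6,-0.98,0,0,0,-0.41],[1,0.6,-0.98,0,0,0,-0.41],[1,0.6,-0.98,0,0,0,-0.41]])

```text
t: 0.72
tcp_pos: [0.309, 0.5091, 0.245]
ee_rot: [-0.0, 0.296, 0.955, -0.0]
contact_force: [0.7, 0.1, -0.6]
finger_gap: 0.0853
```

Call:
apply_moves(rows=[[1,0.6,-0.98,0,0,0,-0.41],[1,0.6,-0.98,0,0,0,-0.41],[1,0.6,-0.98,0,0,0,-0.41],[1,0.6,-0.98,0,0,0,-0.41],[1,0.6,-0.98,0,0,0,-0.41]])

```text
t: 1.35
tcp_pos: [0.3837, 0.3866, 0.2451]
ee_rot: [0.0, 0.411, 0.911, -0.0]
contact_force: [0.3, 0.0, -0.0]
finger_gap: 0.0855
```

Call:
apply_moves(rows=[[1,0.6,-0.98,0,0,0,-0.41],[1,0.6,-0.98,0,0,0,-0.41],[1,0.6,-0.98,0,0,0,-0.41],[1,0.6,-0.98,0,0,0,-0.41],[1,0.6,-0.98,0,0,0,-0.41]])

```text
t: 1.98
tcp_pos: [0.4584, 0.2641, 0.2451]
ee_rot: [-0.0, 0.52, 0.854, -0.0]
contact_force: [0.6, -0.4, -0.4]
finger_gap: 0.0853
```

Call:
apply_moves(rows=[[1,0.6,-0.98,0,0,0,-0.41],[1,0.6,-0.98,0,0,0,-0.41],[1,0.6,-0.98,0,0,0,-0.41],[1,0.6,-0.98,0,0,0,-0.41],[1,0.6,-0.9,0,0,0,-0.41]])

```text
t: 2.6
tcp_pos: [0.5332, 0.1436, 0.2451]
ee_rot: [-0.0, 0.621, 0.784, -0.0]
contact_force: [-0.2, -0.1, 0.0]
finger_gap: 0.0855
```

```bash
python3 -c "
from h import *
s=ctrl.get_state();print(s['tcp_pos'],s['ee_rot'],s['joint_positions'],s['contact_force'])"
```

```text
[0.5331719  0.14359829 0.24510991] [-6.61786110e-05  6.21038879e-01  7.83779746e-01 -1.26297423e-04] [ 2.18009939e-01  3.21982562e-02  1.86846186e+00 -5.98964131e-05
  1.24121202e+00 -1.26320149e-02] [-0.15933532 -0.1021991   0.02381513]
```

Call:
apply_moves(rows=[[1,0.05,0,-0.95,0,0,0],[1,0,0,-0.95,0,0,0],[1,0,0,-0.95,0,0,0],[1,0,0,-0.95,0,0,0],[1,0,0,-0.8,0,0,0]])

```text
t: 3.22
tcp_pos: [0.5337, 0.1444, 0.1291]
ee_rot: [-0.0, 0.62, 0.784, -0.0]
contact_force: [-0.3, 1.1, -0.2]
finger_gap: 0.0854
```

Call:
apply_moves(rows=[[-1,0,0,0,0,0,0],[-1,0,0,0,0,0,0],[-1,0,0,0,0,0,0],[-1,0,0,0,0,0,0],[-1,0,0,0,0,0,0]], squeeze=25)

```text
t: 3.85
tcp_pos: [0.5352, 0.1455, 0.1316]
ee_rot: [0.001, 0.62, 0.785, 0.001]
contact_force: [-1.0, -1.0, 5.3]
finger_gap: 0.0211
```

Run:
```python
from h import *
s=ctrl.get_state();print(s['tcp_pos'],s['contact_force'],s['finger_gap'])
grab('top','top1');grab('side','side1')
a=.226;w=np.array([.5208,.1865]);k=s['tcp_pos'][:2]-w
print(np.hypot(*k),np.arctan2(k[1],k[0]))
```

```text
[0.53524326 0.14552028 0.13157176] [-0.98477609 -1.04224551  5.30901577] 0.021103790821005036
0.04345049504776241 -1.231941556816321
```

View pics/side1.png

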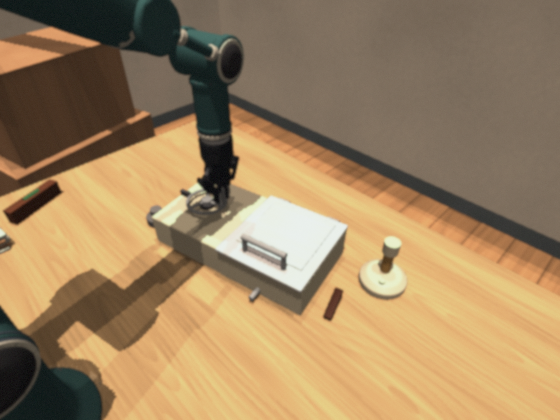

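The gripper holds the knob (gap 21 mm) with a slight upward push of about 5 N, so I'll ease up a few mm and then lead it round. I'll work out the arc increments first.

Run:
```python
from h import *
w=np.array([.5208,.1865]);
P=np.array([.5347,.1437]); th=np.linspace(-1.256,-4.486,26)[1:]
for i,t in enumerate(th):
    T=w+.045*np.array([np.cos(t),np.sin(t)]); d=np.round((T-P)/.025,2); P=P+d*.025; print(d,end=' '); 
    if i%5==4: print(P)
```

```text
[-0.22 -0.06] [-0.23 -0.03] [-0.24  0.01] [-0.23  0.03] [-0.22  0.06] [0.5062  0.14395]
[-0.22  0.09] [-0.2   0.12] [-0.18  0.14] [-0.17  0.16] [-0.14  0.19] [0.48345 0.16145]
[-0.12  0.2 ] [-0.09  0.21] [-0.06  0.22] [-0.03  0.23] [-0.    0.24] [0.47595 0.18895]
[0.02 0.23] [0.06 0.22] [0.09 0.22] [0.11 0.2 ] [0.14 0.19] [0.48645 0.21545]
[0.16 0.17] [0.18 0.14] [0.2  0.12] [0.21 0.1 ] [0.22 0.07] [0.5107  0.23045]
```

Call:
apply_moves(rows=[[-1,0,0,0.1,0,0,0],[-1,0,0,0.08,0,0,0],[-1,0,0,0,0,0,0],[-1,0,0,0,0,0,0],[-1,0,0,0,0,0,0]])

```text
t: 4.58
tcp_pos: [0.5322, 0.1447, 0.132]
ee_rot: [-0.002, 0.62, 0.785, -0.002]
contact_force: [1.2, -2.6, -25.6]
finger_gap: 0.0215
```

The force went to −26 N, so the knob's friction grip is pulling the tool down. I'll go back down.

Call:
apply_moves(rows=[[-1,-0.22,-0.06,-0.1,0,0,0],[-1,-0.23,-0.03,-0.04,0,0,0],[-1,-0.24,0.01,0,0,0,0],[-1,-0.23,0.03,0,0,0,0],[-1,-0.22,0.06,0,0,0,0]])

```text
t: 5.2
tcp_pos: [0.5055, 0.1454, 0.1319]
ee_rot: [0.0, 0.62, 0.785, -0.0]
contact_force: [0.7, -5.2, -13.8]
finger_gap: 0.0212
```

Call:
apply_moves(rows=[[-1,-0.22,0.09,-0.06,0,0,0],[-1,-0.2,0.12,0,0,0,0],[-1,-0.18,0.14,0,0,0,0],[-1,-0.17,0.16,0,0,0,0],[-1,-0.14,0.19,0,0,0,0]])

```text
t: 5.82
tcp_pos: [0.4826, 0.1632, 0.1318]
ee_rot: [-0.0, 0.62, 0.785, -0.0]
contact_force: [-4.4, -5.6, -4.3]
finger_gap: 0.0212
```

Call:
apply_moves(rows=[[-1,-0.12,0.2,0,0,0,0],[-1,-0.09,0.21,0,0,0,0],[-1,-0.06,0.22,0,0,0,0],[-1,-0.03,0.23,0,0,0,0],[-1,0,0.24,0,0,0,0]])

```text
t: 6.45
tcp_pos: [0.4753, 0.1919, 0.1317]
ee_rot: [-0.001, 0.62, 0.785, 0.001]
contact_force: [-4.4, -1.6, -4.1]
finger_gap: 0.0214
```

Call:
apply_moves(rows=[[-1,0.02,0.23,0,0,0,0],[-1,0.06,0.22,0,0,0,0],[-1,0.09,0.22,0,0,0,0],[-1,0.11,0.2,0,0,0,0],[-1,0.14,0.19,0,0,0,0]])

```text
t: 7.08
tcp_pos: [0.4874, 0.2188, 0.1316]
ee_rot: [0.0, 0.62, 0.785, 0.002]
contact_force: [-3.2, 0.5, 1.7]
finger_gap: 0.021
```

Call:
apply_moves(rows=[[-1,0.16,0.17,0,0,0,0],[-1,0.18,0.14,0,0,0,0],[-1,0.2,0.12,0,0,0,0],[-1,0.21,0.1,0,0,0,0],[-1,0.22,0.07,0,0,0,0]])

```text
t: 7.7
tcp_pos: [0.513, 0.2324, 0.1316]
ee_rot: [0.002, 0.62, 0.785, 0.002]
contact_force: [-1.7, -3.2, 5.2]
finger_gap: 0.0216
```

Call:
apply_moves(rows=[[-1,0,0,0,0,0,0],[-1,0,0,0,0,0,0],[-1,0,0,0,0,0,0],[-1,0,0,0,0,0,0],[-1,0,0,0,0,0,0]])

```text
t: 8.32
tcp_pos: [0.513, 0.2324, 0.1316]
ee_rot: [0.002, 0.62, 0.785, 0.002]
contact_force: [0.8, -0.5, 5.6]
finger_gap: 0.021
```

Run:
```python
from h import *
s=ctrl.get_state();print(s['tcp_pos'],s['contact_force'],s['finger_gap'],s['ee_rot'])
w=np.array([.5208,.1865]);k=s['tcp_pos'][:2]-w
print(np.hypot(*k),np.arctan2(k[1],k[0]),'want 1.797')
grab('top','top2');grab('side','side2')
```

```text
[0.51302613 0.23238231 0.13157541] [ 0.81589446 -0.50157262  5.56248075] 0.02100918972130597 [0.00188586 0.619734   0.78480681 0.00211946]
0.04653621808580742 1.7386331563180566 want 1.797
```

View pics/side2.png

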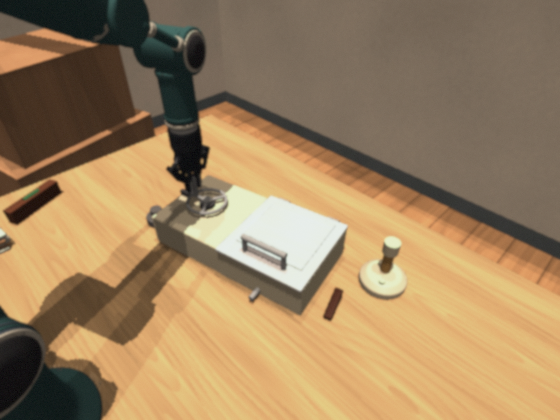

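View pics/top2.png

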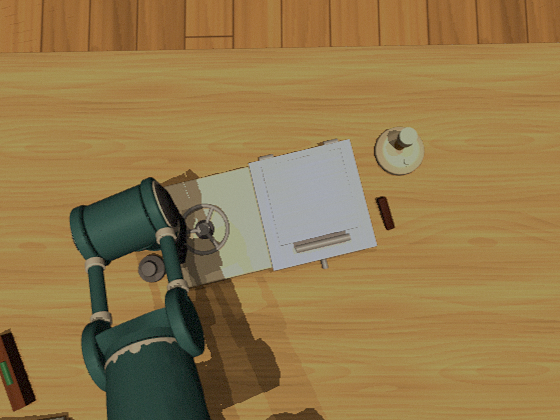

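The knob reads about 0.06 rad past the bar and is still within tolerance. I'll nudge it back, then release and rise.

Call:
apply_moves(rows=[[-1,-0.1,-0.03,0,0,0,0],[-1,0,0,0,0,0,0],[-1,0,0,0,0,0,0],[-1,0,0,0,0,0,0],[-1,0,0,0,0,0,0]])

```text
t: 9.05
tcp_pos: [0.5101, 0.2318, 0.1316]
ee_rot: [0.002, 0.62, 0.785, 0.002]
contact_force: [1.3, -1.1, 6.1]
finger_gap: 0.0212
```

Call:
apply_moves(rows=[[1,0,0,0,0,0,0],[1,0,0,0,0,0,0],[1,0,0,0,0,0,0],[1,0,0,0,0,0,0],[1,0,0,0,0,0,0]])

```text
t: 9.68
tcp_pos: [0.5079, 0.2314, 0.1296]
ee_rot: [-0.0, 0.62, 0.785, -0.0]
contact_force: [0.8, -0.5, -0.5]
finger_gap: 0.0853
```

Call:
apply_moves(rows=[[1,0,0,0.9,0,0,0],[1,0,0,0.9,0,0,0],[1,0,0,0.9,0,0,0],[1,0,0,0.9,0,0,0],[1,0,0,0.8,0,0,0]])

```text
t: 10.3
tcp_pos: [0.508, 0.2315, 0.2408]
ee_rot: [0.0, 0.62, 0.785, 0.0]
contact_force: [0.5, -0.9, -0.6]
finger_gap: 0.0853
```

Call:
apply_moves(rows=[[1,-0.05,-0.77,0,0,0,0],[1,-0.05,-0.77,0,0,0,0],[1,-0.05,-0.77,0,0,0,0],[1,-0.05,-0.77,0,0,0,0],[1,-0.05,-0.77,0,0,0,0]])

```text
t: 10.92
tcp_pos: [0.5014, 0.1335, 0.2393]
ee_rot: [-0.0, 0.62, 0.785, -0.0]
contact_force: [-0.3, -0.6, 0.2]
finger_gap: 0.0854
```

Call:
apply_moves(rows=[[1,-0.05,-0.77,0,0,0,0],[1,-0.05,-0.77,0,0,0,0],[1,-0.05,-0.77,0,0,0,0],[1,-0.05,-0.77,0,0,0,0],[1,-0.05,-0.77,0,0,0,0]])

```text
t: 11.55
tcp_pos: [0.4954, 0.0377, 0.2399]
ee_rot: [0.0, 0.62, 0.785, 0.0]
contact_force: [-0.6, 0.6, 0.2]
finger_gap: 0.0853
```

Call:
apply_moves(rows=[[1,-0.05,-0.77,0,0,0,0],[1,-0.05,-0.77,0,0,0,0],[1,-0.05,-0.77,0,0,0,0],[1,-0.05,-0.77,0,0,0,0],[1,-0.05,-0.77,0,0,0,0]])

```text
t: 12.18
tcp_pos: [0.489, -0.0586, 0.2399]
ee_rot: [0.0, 0.62, 0.785, 0.0]
contact_force: [1.0, 0.1, 0.2]
finger_gap: 0.085
```

Run:
```python
from h import *
s=ctrl.get_state();print(s['tcp_pos'],s['contact_force'],s['finger_gap'],s['ee_rot'],s['joint_positions'])
p,d=grab('top','top3');grab('side','side3')
c=cv2.imread('pics/top3.png')[160:300,140:300];cv2.imwrite('pics/top3c.png',cv2.resize(c,None,fx=4,fy=4,interpolation=cv2.INTER_CUBIC))
m=ctrl.camera_model('top');u,v=np.meshgrid(np.arange(560),np.arange(420))
C=np.stack([(u-m['cx'])/m['fx']*d,(v-m['cy'])/m['fy']*d,d,np.ones_like(d)],-1)@m['pose'].T
k=(C[...,2]>.135)&(C[...,2]<.16)&(u<245)&(u>160)&(v>190)&(v<270)&(d>0)
q=C[k][:,:2];print(k.sum(),q.mean(0),q.min(0),q.max(0));r=cv2.minAreaRect((q*1000).astype(np.float32));print(r)
k=np.array(r[0])/1000-[.5208,.1865];print(np.hypot(*k),np.arctan2(k[1],k[0]))
```

```text
[ 0.48902152 -0.05857562  0.23986062] [0.96666657 0.11052996 0.1919323 ] 0.08496662414520667 [8.96887698e-05 6.19704145e-01 7.84835502e-01 1.56256050e-05] [-1.69751906e-01 -8.22590174e-02  1.98999671e+00 -6.18128604e-05
  1.23368248e+00 -4.03796420e-01]
108 [0.51046359 0.22932958] [0.5004182  0.21987655] [0.52015436 0.2407454 ]
((510.2579040527344, 230.3195037841797), (19.706787109375, 20.885499954223633), 0.5287354588508606)
0.045069775890868274 1.8068896408946962
```

View pics/top3c.png

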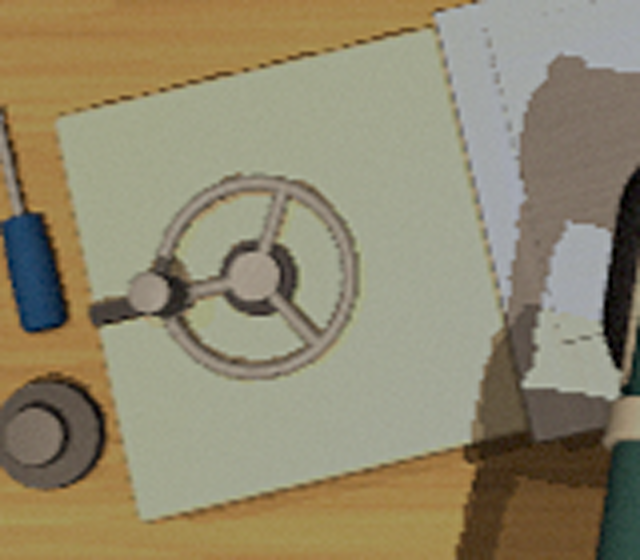

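View pics/side3.png

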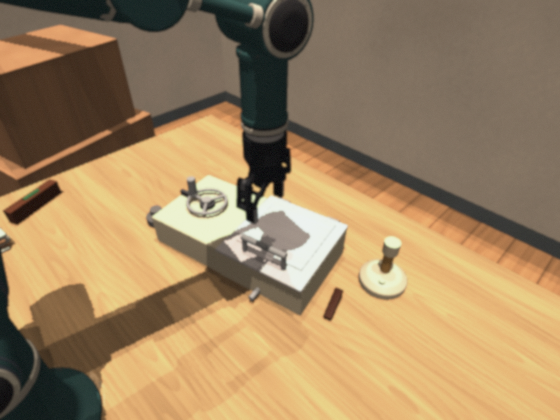

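The knob is at 1.807 rad against 1.797 for the index bar (crank about 3.99) and the hood is shut. Now I'll descend on the bar.

Call:
apply_moves(rows=[[1,0,0.05,-0.9,0,0,0],[1,0,0.05,-0.9,0,0,0],[1,0,0,-0.9,0,0,0],[1,0,0,-0.9,0,0,0],[1,0,0,-0.8,0,0,0]])

```text
t: 12.9
tcp_pos: [0.489, -0.0545, 0.129]
ee_rot: [-0.0, 0.62, 0.785, 0.0]
contact_force: [0.1, 0.4, -0.3]
finger_gap: 0.085
```

Call:
apply_moves(rows=[[-1,0,0,0,0,0,0],[-1,0,0,0,0,0,0],[-1,0,0,0,0,0,0],[-1,0,0,0,0,0,0],[-1,0,0,0,0,0,0]], squeeze=25)

```text
t: 13.52
tcp_pos: [0.4884, -0.0552, 0.1307]
ee_rot: [-0.0, 0.62, 0.785, -0.001]
contact_force: [-4.8, -0.7, 6.3]
finger_gap: 0.0134
```

Run:
```python
from h import *
s=ctrl.get_state();print(s['tcp_pos'],s['contact_force'],s['finger_gap'],s['ee_rot'],s['joint_positions'])
grab('side','side4')
c=cv2.imread('pics/side4.png')[150:320,140:360];cv2.imwrite('pics/side4c.png',cv2.resize(c,None,fx=3,fy=3,interpolation=cv2.INTER_CUBIC))
```

```text
[ 0.48840162 -0.05521276  0.13074467] [-4.81846648 -0.71916875  6.25478417] 0.013375907564943938 [-4.82646835e-04  6.19651850e-01  7.84876152e-01 -8.81854758e-04] [-1.62520669e-01  2.10986347e-02  2.10406698e+00 -1.26328460e-03
  1.01812633e+00 -3.96054003e-01]
```

View pics/side4c.png

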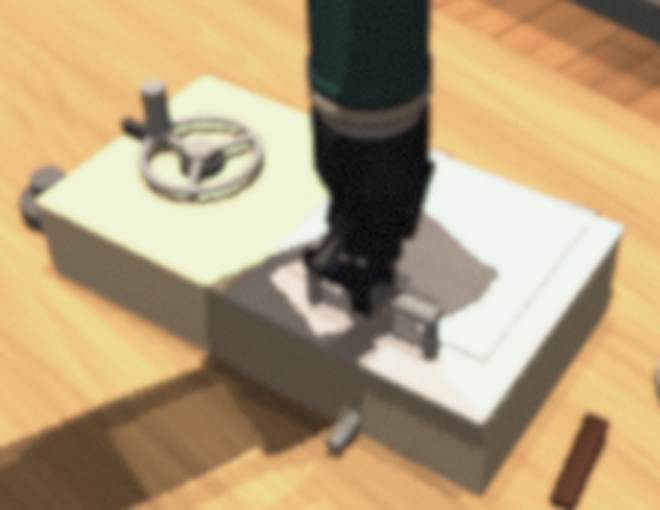

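The bar is gripped (gap 13.4 mm, bar 14 mm). Next are the lift-arc increments.

Run:
```python
from h import *
a=.226;R=np.hypot(.19,.044);b0=np.arctan2(.044,.19);P=np.zeros(3)
for i,t in enumerate(np.linspace(0,.785,26)[1:]):
    x=.19-R*np.cos(b0+t);T=np.array([x*np.cos(a),x*np.sin(a),R*np.sin(b0+t)-.044]);d=np.round((T-P)/.025,2);P=P+d*.025;print(list(map(float,d)),end=' ')
    if i%5==4:print(P.round(4))
```

```text
[0.06, 0.01, 0.24] [0.06, 0.02, 0.23] [0.07, 0.01, 0.24] [0.08, 0.02, 0.23] [0.09, 0.02, 0.23] [0.009  0.002  0.0293]
[0.09, 0.02, 0.22] [0.1, 0.03, 0.22] [0.11, 0.02, 0.22] [0.11, 0.03, 0.22] [0.12, 0.03, 0.21] [0.0222 0.0052 0.0565]
[0.13, 0.02, 0.21] [0.13, 0.03, 0.2] [0.14, 0.04, 0.2] [0.14, 0.03, 0.2] [0.15, 0.03, 0.19] [0.0395 0.009  0.0815]
[0.16, 0.04, 0.18] [0.16, 0.04, 0.18] [0.17, 0.04, 0.18] [0.17, 0.04, 0.17] [0.18, 0.04, 0.16] [0.0605 0.014  0.1033]
[0.18, 0.04, 0.16] [0.19, 0.04, 0.15] [0.19, 0.05, 0.14] [0.2, 0.04, 0.14] [0.2, 0.05, 0.14] [0.0845 0.0195 0.1215]
```

Call:
apply_moves(rows=[[-1,0.06,0.01,0.24,0,0,0],[-1,0.06,0.02,0.23,0,0,0],[-1,0.07,0.01,0.24,0,0,0],[-1,0.08,0.02,0.23,0,0,0],[-1,0.09,0.02,0.23,0,0,0]])

```text
t: 14.2
tcp_pos: [0.4965, -0.0533, 0.1586]
ee_rot: [-0.001, 0.62, 0.785, -0.002]
contact_force: [-4.1, -4.4, -0.9]
finger_gap: 0.013
```

Call:
apply_moves(rows=[[-1,0.09,0.02,0.22,0,0,0],[-1,0.1,0.03,0.22,0,0,0],[-1,0.11,0.02,0.22,0,0,0],[-1,0.11,0.03,0.22,0,0,0],[-1,0.12,0.03,0.21,0,0,0]])

```text
t: 14.82
tcp_pos: [0.5089, -0.0505, 0.1859]
ee_rot: [-0.002, 0.62, 0.785, -0.003]
contact_force: [-9.3, -5.3, 1.9]
finger_gap: 0.013
```

Run:
```python
from h import *
s=ctrl.get_state();print(s['tcp_pos'],s['contact_force'],s['finger_gap'],s['ee_rot'],s['moment'])
grab('side','side5')
c=cv2.imread('pics/side5.png')[130:320,140:360];cv2.imwrite('pics/side5c.png',cv2.resize(c,None,fx=3,fy=3,interpolation=cv2.INTER_CUBIC))
```

```text
[ 0.50885216 -0.05048634  0.18587323] [-9.28486313 -5.3390199   1.94471071] 0.013003228573735228 [-0.00202991  0.61955889  0.78494279 -0.00273518] [-0.90874555  1.63205505 -0.03438506]
```

View pics/side5c.png

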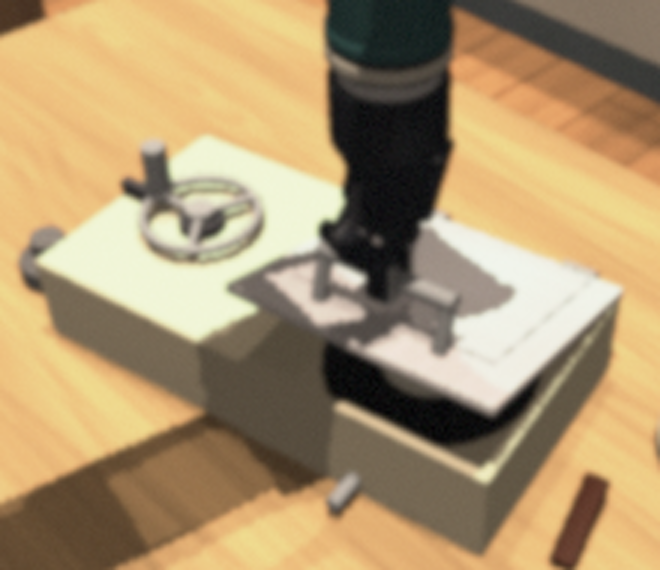

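The hood is opening with the gripper and the forces are small, so I'll continue the lift.

Call:
apply_moves(rows=[[-1,0.13,0.02,0.21,0,0,0],[-1,0.13,0.03,0.2,0,0,0],[-1,0.14,0.04,0.2,0,0,0],[-1,0.14,0.03,0.2,0,0,0],[-1,0.15,0.03,0.19,0,0,0]])

```text
t: 15.5
tcp_pos: [0.5253, -0.0468, 0.2115]
ee_rot: [-0.003, 0.62, 0.785, -0.003]
contact_force: [-12.2, -5.5, 7.0]
finger_gap: 0.0131
```

Call:
apply_moves(rows=[[-1,0.16,0.04,0.18,0,0,0],[-1,0.16,0.04,0.18,0,0,0],[-1,0.17,0.04,0.18,0,0,0],[-1,0.17,0.04,0.17,0,0,0],[-1,0.18,0.04,0.16,0,0,0]])

```text
t: 16.12
tcp_pos: [0.546, -0.042, 0.235]
ee_rot: [-0.003, 0.62, 0.785, -0.004]
contact_force: [-18.6, -5.1, 14.4]
finger_gap: 0.0127
```

Call:
apply_moves(rows=[[-1,0.16,0.04,0.18,0,0,0],[-1,0.16,0.04,0.17,0,0,0],[-1,0.17,0.04,0.16,0,0,0],[-1,0.18,0.04,0.16,0,0,0],[-1,0.18,0.04,0.15,0,0,0]])

```text
t: 16.75
tcp_pos: [0.5702, -0.0365, 0.2554]
ee_rot: [-0.0, 0.62, 0.785, -0.001]
contact_force: [-5.7, -3.0, 4.4]
finger_gap: 0.013
```

Call:
apply_moves(rows=[[-1,0,0,0,0,0,0],[-1,0,0,0,0,0,0],[-1,0,0,0,0,0,0],[-1,0,0,0,0,0,0],[-1,0,0,0,0,0,0]])

```text
t: 17.38
tcp_pos: [0.5703, -0.0365, 0.2556]
ee_rot: [0.0, 0.62, 0.785, -0.001]
contact_force: [-6.8, -2.6, 5.5]
finger_gap: 0.013
```

Run:
```python
from h import *
s=ctrl.get_state();print(s['tcp_pos'],s['contact_force'],s['finger_gap'],s['ee_rot'],s['moment'])
S=np.array([.489,-.0555,.128]);D=s['tcp_pos']-np.array([.489,-.0552,.1295]);a=.226
x=.19-(D[0]*np.cos(a)+D[1]*np.sin(a));z=.044+D[2];print('angle',np.arctan2(z,x)-np.arctan2(.044,.19),'R',np.hypot(x,z))
grab('side','side6');p,d=grab('top','top6')
c=cv2.imread('pics/side6.png')[100:320,140:400];cv2.imwrite('pics/side6c.png',cv2.resize(c,None,fx=2.7,fy=2.7,interpolation=cv2.INTER_CUBIC))
# hood plane from side depth
q=np.load('pics/side6.npz')
def cloud(n,d):
    m=ctrl.camera_model(n);H,W=d.shape;u,v=np.meshgrid(np.arange(W),np.arange(H))
    return (np.stack([(u-m['cx'])/m['fx']*d,(v-m['cy'])/m['fy']*d,d,np.ones_like(d)],-1)@m['pose'].T)[...,:3]
C=cloud('top',d)
o=np.array([.489,-.056])+.19*np.array([np.cos(a),np.sin(a)])
for n,dd in(('top',d),('side',q['d'])):
    C=cloud(n,dd);X=(C[...,0]-o[0])*np.cos(a)+(C[...,1]-o[1])*np.sin(a);Y=-(C[...,0]-o[0])*np.sin(a)+(C[...,1]-o[1])*np.cos(a);Z=C[...,2]
    k=(abs(Y)<.1)&(abs(Y)>.065)&(X<-.01)&(X>-.17)&(Z>.1)&(Z<.28)&(dd>0)
    if k.sum()>50:
        l=cv2.fitLine(np.c_[-X[k],Z[k]].astype(np.float32),cv2.DIST_HUBER,0,.001,.001).ravel();print(n,k.sum(),'plane angle',np.arctan2(l[1],l[0]))
    k=(Z>.135)&(Z<.16)&(np.hypot(C[...,0]-.52,C[...,1]-.1865)<.07)&(dd>0)
    if k.sum()>20:
        r=cv2.minAreaRect((C[k][:,:2]*1000).astype(np.float32));kk=np.array(r[0])/1000-[.5208,.1865];print(n,'knob',k.sum(),np.hypot(*kk),np.arctan2(kk[1],kk[0]))
```

```text
[ 0.57034785 -0.03647437  0.25556413] [-6.79099491 -2.57500259  5.49943299] 0.013025224000236566 [ 9.21968903e-05  6.19733627e-01  7.84811841e-01 -7.73352428e-04] [-0.54029538  1.30895776 -0.0845738 ]
angle 0.7836379477646334 R 0.2006721842547009
top 908 plane angle 0.7609287
top knob 108 0.04502179214450206 1.8071265341874858
side 172 plane angle 0.79705906
side knob 79 0.04747239006954881 1.8169957327739574
```

View pics/side6c.png

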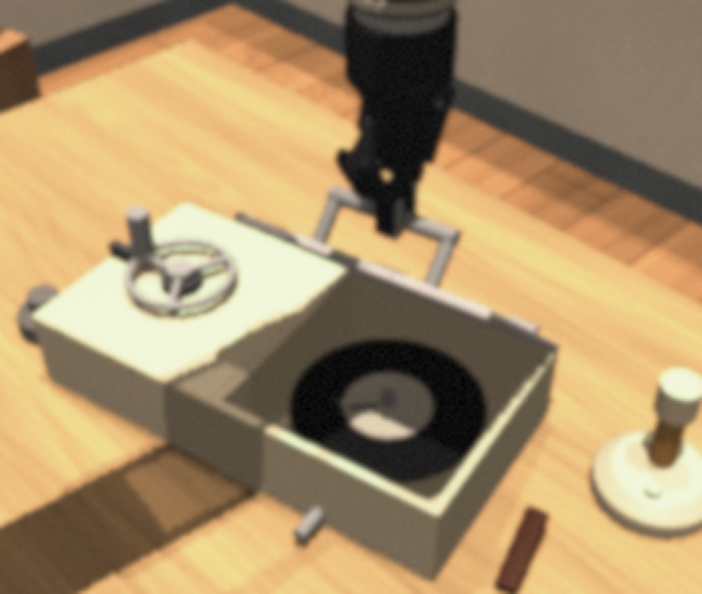

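View pics/top6.png

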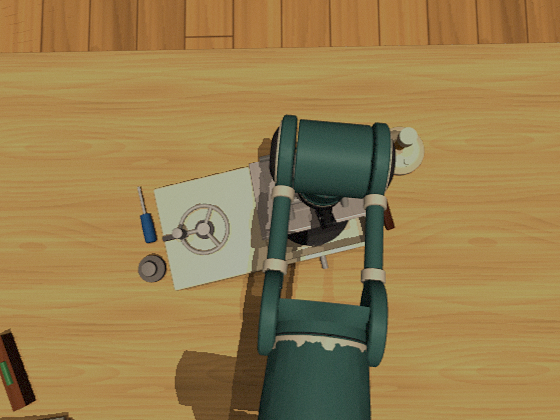

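The side view shows the hood open about 45° with the bar in the gripper. The top view shows the knob at (179,233) on the index bar, with the weight (152,268), driver (147,225) and brush in place. I'm handing in.

```bash
python3 -c "
from cell import ctrl
s=ctrl.get_state();print(s['t'],abs(s['qvel']).max(),s['contact_force']);print(ctrl.hand_in())"
```

```text
17.475 0.0016606859292626667 [-6.34307356 -3.29974639  6.90432411]
the job is handed in; nothing more can be done
None
```

I led the knob clockwise round to the index bar with the hood shut, then gripped the hood's bar and lifted it to 45°. I handed the job in at 17.5 s with the gripper still holding it; the hand-in gives no verdict.

**Last checks:**
- **Hood:** the angle reads 0.78 rad from the tool pose, 0.76 from the top depth image and 0.80 from the side one, all inside 0.645–0.925. The grip gap is 13 mm on the 14 mm bar, the arm is practically still, and the outside force on the tool is about 10 N.
- **Crank:** the knob is at 1.807 rad (top) and 1.817 rad (side) against 1.797 for the index bar, so the crank is at about 3.98–3.99. The side view puts it 47 mm from the axis instead of 45 mm, which fits the 2 mm calibration.
- **Bystanders:** the weight and screwdriver appear at the same pixels as at the start. The brush looks in place in the side view but is partly hidden by the arm in the last top view. I did not re-measure any of the three in mm.

**Disagreements along the way:**
- The wrist force reached about 26 N when I eased upwards while holding the knob, and about 24 N late in the hood lift. I corrected both at once.
- The tool's path about the hinge came out at a radius of 201 mm instead of 195 mm, so the bar may sit a few mm off in the grip.

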